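# Set the two valve levers of a vacuum filtration manifold for the fitted funnel

### The arm

A 7-joint arm with a two-finger parallel gripper is mounted at the origin on a cart in front of the work surface, level with it; the furniture and walls round the work are solid. World frame = base frame: x ahead of the robot, y to its left, z up, the work surface at z = 0. Lengths are in m, angles in degrees, forces in N, time in s.
With the tool pointing down it reaches from about 0.425 to 0.875 m from the base axis. Payload 4.7 kg.
Tool frame: the origin (TCP) lies at the very end of the fingers, on their centre line; the grasp point (between the pads) lies 19 mm behind it; y points along the fingers, z is the direction in which the jaws open and shut, and the axes are right-handed (so a half turn about y gives the same grasp; the last joint's range is limited). The gripper opens to 87 mm and grips with 3 to 60 N. Pads are 19 mm wide; open, the fingers measure 117 mm over their backs; the gripper's body (75 mm by 190 mm) begins 51 mm behind the grasp point.
Start: joints at [-69.322, 18.392, -4.016, 83.108, 1.295, 78.541, -3.26], TCP at [0.221, 0.611, 0.223] pointing down, gripper open.
Joint ranges: [-163.93, 163.93], [-17.29, 119.83], [-79.2, 71.16], [3.27, 140.29], [-89.18, 269.18], [5.43, 117.66], [-154.24, 154.24]. Speed limits (degrees/s): [147.25, 147.25, 180, 180, 180, 180, 180].

### API

Orientations are given as [roll, pitch, yaw] about the fixed x, y, z axes, in that order (R = Rz(yaw) Ry(pitch) Rx(roll)).
In Python, from cell import env gives the robot as it stands.
- The arm moves only by the shell command python3 -m pendant 'ROWS' [FORCE]. ROWS is JSON, one flat list of numbers, 7 for each row, row after row: the shift along the world's x, y, z in units of 40 mm (1.0 is 40 mm), then the turn, a rotation vector about the world's x, y, z in units of 10 degrees (1.0 is 10 degrees), then the finger opening in mm, from 0 to 87. In form: [x, y, z, wx, wy, wz, jaw, x, y, z, wx, wy, wz, jaw, ...]. A call has 1 to 10 rows; each row shifts and turns the commanded pose from where the row before left it; what a row does not reach is not made up. A row lasts 1/8 s, in which the tool goes at most 62.5 mm and 10.7 degrees, less where a joint would pass 70% of its speed; a pose out of reach is approached as far as the arm can. A call is refused whole if a number of a shift passes 1 or a number of a turn 1, either way. A call with a gripper value outside its range is refused whole. The fingers move at their own pace and stop on an object; FORCE is the grip in N (left out, the last holds). Time passes only in rows, so rows that do not move let the fingers close. It gives the time, the measured TCP pose, the force and the opening at its end, in the units of the state.
- env.get_obs(): the state, without advancing time (a new reading comes with each control period).
- env.read_camera(name): name is "side" or "top"; returns a dict with "image" (420x560x3 uint8, red, green, blue), "fx", "fy", "cx", "cy" (pixels), "cam_to_world" (4x4, takes a point from camera to world coordinates). Camera axes: x right, y up, looking along -z (the intrinsics and any distortion apply to the point x, -y, -z); pixel columns grow to the right and rows downward; lengths in m; the calibration is good to about 2 mm. A picture is of the moment at which its call begins. There is no depth.
- env.sign_off(): hands the job in, once; it reports no verdict.
The state is a dict: "time_s": time; "qpos": joint angles; "joint_velocities": joint speeds; "effort": joint torques, N m; "tool_pos": TCP position; "tool_rot": TCP orientation; "force": force on the tool from outside, world axes, zero at the start; "wrist_torque": the same for the moment, N m; "grip_width": finger opening in m.
Only numpy, scipy, OpenCV 4.12 (cv2) and the standard library are available. Lean on these libraries where they do the work, as an engineer would, in place of code of your own. Each camera call takes 0.05 s, during which the arm holds its last target.

### The job

Set the two-place vacuum filtration manifold before the pump is switched on; after rinsing, both its valve levers were left part-way. With a fingertip, push the lever of the place that carries the funnel fully open (in line with its pipe, pointing to the robot's side of the manifold) and push the lever of the place with no funnel fully shut (straight across its pipe, pointing left along the row), so that no air leaks in there. Do not grip or force the levers: light finger pressure turns them; leave the funnel, the bare filter holder and the things on the bench standing where they are.

Things in the scene. Friction and masses are not known exactly. Their poses are not given: they have to be found in the camera images.
- manifold: Fixed two-place vacuum filtration manifold: white board 262 x 270 mm, steel header pipe along its robot side. Origin on the bench midway between the two valve spindles; x points away from the robot to the filter places, y left along the row, z up. Spindles at x 0, y +60 (left) and -60 mm (right). All under the levers is below 57 mm, but spindles 88 and a dial gauge (x -50, y -122 mm) 86 mm high.
- valve_left (a joint): Lever angle of the left valve, rad: 0 = fully open (lever in line with its pipe, pointing from the spindle along manifold -x, to the robot's side), 1.571 = fully shut (across the pipe, pointing along manifold +y, left). Grows clockwise seen from above. Solid stop at each end; it stays where it is left (needs about 2.5 N at the sleeve's middle, more on a slanted push).
- pivot_left (a point): Point on the upright spindle axis of the left valve, at the mid height of its lever's sleeve (85 mm above the bench).
- grip_left (a point): Centre of the left lever's black sleeve, 65 mm from the spindle axis; it moves with the lever. The sleeve runs from 38 to 90 mm from the axis, is 18 mm wide and 15 mm high (77.5 to 92.5 mm above the bench), with upright sides to push on.
- port_left (a point): Filter place of the left valve: centre of the socket's rim, 120 mm straight behind the spindle (manifold +x), 64 mm above the bench.
- valve_right (a joint): Lever angle of the right valve, rad: 0 = fully open (lever in line with its pipe, pointing from the spindle along manifold -x, to the robot's side), 1.571 = fully shut (across the pipe, pointing along manifold +y, left). Grows clockwise seen from above. Solid stop at each end; it stays where it is left (needs about 2.5 N at the sleeve's middle, more on a slanted push).
- pivot_right (a point): Point on the upright spindle axis of the right valve, at the mid height of its lever's sleeve (85 mm above the bench).
- grip_right (a point): Centre of the right lever's black sleeve, 65 mm from the spindle axis; it moves with the lever. The sleeve runs from 38 to 90 mm from the axis, is 18 mm wide and 15 mm high (77.5 to 92.5 mm above the bench), with upright sides to push on.
- port_right (a point): Filter place of the right valve: centre of the socket's rim, 120 mm straight behind the spindle (manifold +x), 64 mm above the bench.
- funnel: The one filter holder that has a filter funnel clamped on it: plain steel cup 60 mm across with a clamp band 69 mm across (its screw lug reaches 43 mm from the axis), standing loose in the socket of one of the two filter places, top 106 mm above the socket rim (170 mm above the bench). Origin on its axis at the height of the socket rim.
- bare_holder: Bare filter holder without a funnel: steel disc 62 mm across on a short stem, loose in its socket, top 34 mm above the socket rim (98 mm above the bench). Origin on its axis at the height of the socket rim.
- sample_bottle: Bystander: clear bottle with blue screw cap, 69 mm across, 128 mm high, left of the manifold. Origin at the centre of its underside.
- rinse_beaker: Bystander: beaker, 75 mm across, 88 mm high, left of the manifold. Origin at the centre of its underside.
- filter_dish: Bystander: petri dish, 61 mm across, 16 mm high, on the bench on the robot's side of the manifold. Origin at the centre of its underside.
- tweezers: Bystander: steel forceps, 135 mm long, 8 mm high, lying on the bench on the robot's side of the manifold. Origin at the centre of its underside.
- centrifuge_corner (a point): Foot of the nearest upright corner of the bench centrifuge, a fixed box 270 mm high that stands behind and left of the manifold; from this corner its two near faces run away at 45 degrees, along world (1, 1) and (1, -1). Pass over it above 270 mm.
- pipette_stand_foot (a point): Centre of the fixed pipette stand on the robot's side of the manifold: everything of it lies within 80 mm of this upright axis and below 270 mm.

How it is judged:
By the outcome, as a careful person would: the job done as asked, in the order asked, and still so for the second after the job is handed in, with the robot touching nothing.
It also fails if it takes over 48 s, if anything falls off the work surface, if the arm or the gripper's body presses on something with over 40 N, if the wrist force passes 120 N, or if a joint passes its speed limit or range.

## Working session

There is one attempt and no reset: what is moved stays moved. The work goes in short steps, Python scripts to look and compute and a shell command to move; the robot and the scene stay as the last step left them, time stands still between calls to the robot, and variables do not carry over. Pictures are saved under pics/ and viewed, and the job is handed in when it is done.

```bash
ls; mkdir -p pics
python3 - <<'E'
from cell import env
import cv2,json
o=env.get_obs()
print({k:o[k] for k in ("time_s","tool_pos","tool_rot","force","grip_width")})
for n in("side","top"):
    c=env.read_camera(n)
    cv2.imwrite(f"pics/{n}0.png",c["image"][:,:,::-1])
    print(n,c["fx"],c["fy"],c["cx"],c["cy"],c["cam_to_world"],[k for k in c])
E
```

```text
pics
{'time_s': 0.0, 'tool_pos': array([0.22082253, 0.61075679, 0.2214642 ]), 'tool_rot': array([-9.01083951e+01, -8.55027708e-03, -1.98684944e+01]), 'force': array([ 0.9220059 , -0.29756059, -0.3904392 ]), 'grip_width': 0.08681283918692584}
side 491.7575052911011 491.7575052911011 276.11117261035344 207.25257141735025 [[ 0.92034518  0.21648495 -0.32572845  0.18147084]
 [-0.39029216  0.45463097 -0.80061396 -1.07639744]
 [-0.02523463  0.86397045  0.5029098   0.55879911]
 [ 0.          0.          0.          1.        ]] ['image', 'fx', 'fy', 'cx', 'cy', 'cam_to_world']
top 467.9173612829277 467.9173612829277 277.9445775161676 208.040746890147 [[-0.02552608  0.98940134 -0.14294551  0.35539196]
 [-0.99967354 -0.02542212  0.00255385 -0.28474596]
 [-0.00110719  0.14296403  0.98972727  0.9243926 ]
 [ 0.          0.          0.          1.        ]] ['image', 'fx', 'fy', 'cx', 'cy', 'cam_to_world']
```

View pics/side0.png

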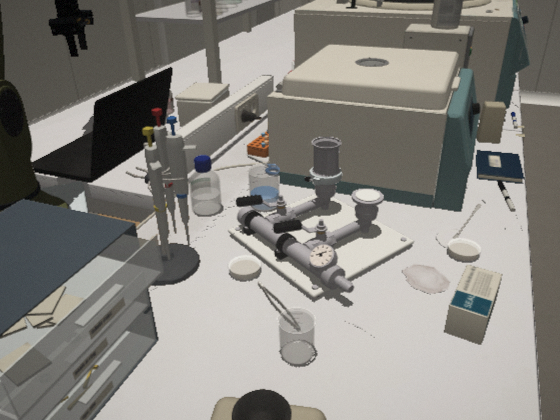

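View pics/top0.png

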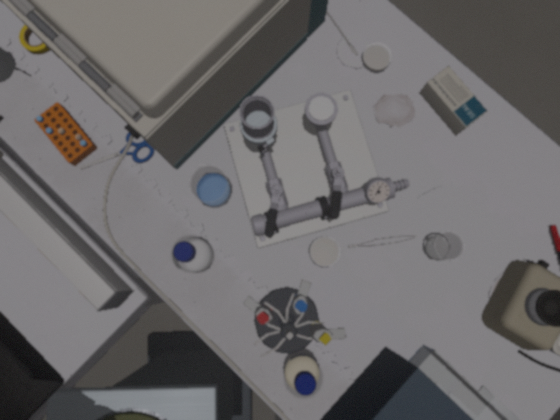

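The funnel, a tall cup at top px (258,120), is on the left place. The bare disc at (321,110) is on the right. I'll enlarge both views.

Run:
```python
import cv2
a=cv2.imread("pics/top0.png")[80:280,170:430]
a=cv2.resize(a,None,fx=3,fy=3,interpolation=cv2.INTER_CUBIC)
a=cv2.convertScaleAbs(a,alpha=1.4,beta=10)
cv2.imwrite("pics/top0z.png",a)
a=cv2.imread("pics/side0.png")[120:300,190:430]
cv2.imwrite("pics/side0z.png",cv2.resize(a,None,fx=3.3,fy=3.3,interpolation=cv2.INTER_CUBIC))
```

```text
(no output)
```

View pics/top0z.png

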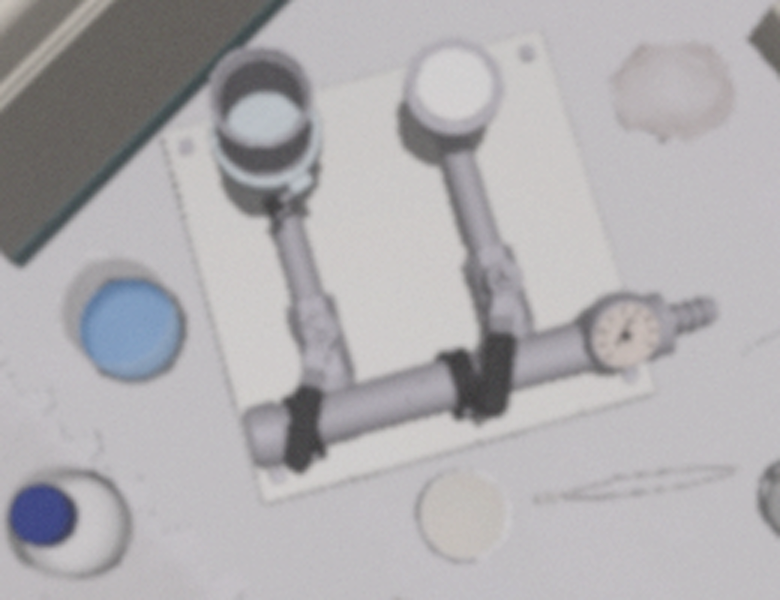

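View pics/side0z.png

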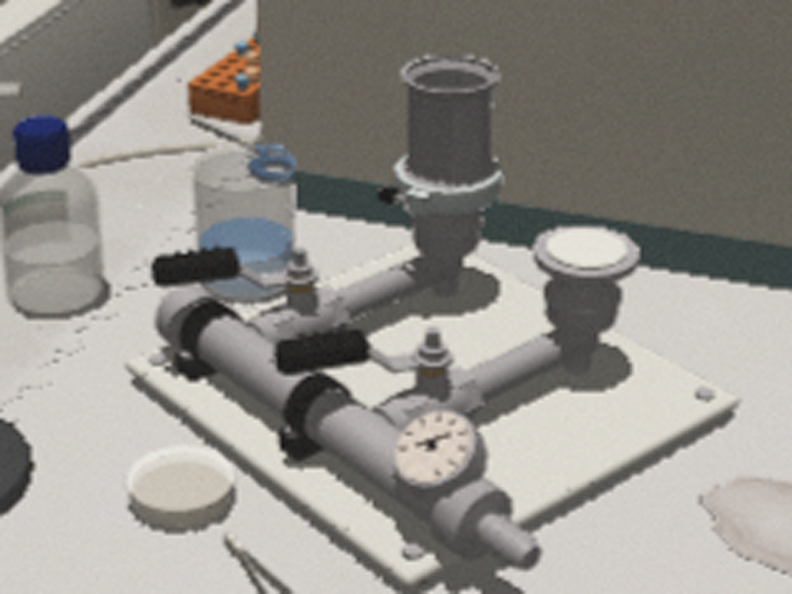

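```bash
cat > h.py <<'E'
import numpy as np
from scipy.optimize import least_squares
K={"side":(491.7575,276.1112,207.2526,np.array([[ 0.92034518,0.21648495,-0.32572845,0.18147084],[-0.39029216,0.45463097,-0.80061396,-1.07639744],[-0.02523463,0.86397045,0.5029098,0.55879911]])),
"top":(467.91736,277.94458,208.04075,np.array([[-0.02552608,0.98940134,-0.14294551,0.35539196],[-0.99967354,-0.02542212,0.00255385,-0.28474596],[-0.00110719,0.14296403,0.98972727,0.9243926]]))}
def proj(cam,p):
    f,cx,cy,T=K[cam]; q=T[:,:3].T@(np.asarray(p)-T[:,3])
    return np.array([cx+f*q[0]/-q[2], cy-f*q[1]/-q[2]])
def ray(cam,uv,z):
    f,cx,cy,T=K[cam]; d=T[:,:3]@np.array([(uv[0]-cx)/f,-(uv[1]-cy)/f,-1]); 
    return T[:,3]+d*(z-T[2,3])/d[2]
tz=lambda u,v:(170+u/3,80+v/3)
sz=lambda u,v:(190+u/3.3,120+v/3.3)
def M(m,p): c,s=np.cos(m[2]),np.sin(m[2]); return np.array([m[0]+c*p[0]-s*p[1],m[1]+s*p[0]+c*p[1],p[2]])
E
python3 - <<'E'
from h import *
P=[("top",tz(455,87),(.12,-.06,.098)),("top",tz(262,92),(.12,.06,.17)),("top",tz(316,322),(0,.06,.088)),("top",tz(500,268),(0,-.06,.088)),
("side",sz(586,249),(.12,-.06,.098)),("side",sz(450,76),(.12,.06,.17)),("side",sz(298,253),(0,.06,.088)),("side",sz(433,333),(0,-.06,.088))]
for c,uv,p in P: print(c,p,ray(c,uv,p[2]).round(4))
r=least_squares(lambda m:np.concatenate([proj(c,M(m,p))-uv for c,uv,p in P]),[.5,-.3,.2],loss='soft_l1')
m=r.x;print(m[:2],np.degrees(m[2]),r.fun.reshape(-1,2).round(1))
for n,c,uv in [("L","side",sz(196,266)),("R","side",sz(322,350)),("L","top",tz(305,428)),("R","top",tz(497,375))]:
    w=ray(c,uv,.085 if c=="side" else .0925)
    c_,s_=np.cos(m[2]),np.sin(m[2]); d=w[:2]-m[:2]; l=np.array([c_*d[0]+s_*d[1],-s_*d[0]+c_*d[1]]); l[1]-=.06*(1 if n=="L" else -1)
    print(n,c,w.round(4),l.round(4),np.hypot(*l),np.degrees(np.arctan2(l[1],-l[0])))
E
```

```text
top (0.12, -0.06, 0.098) [ 0.6568 -0.372   0.098 ]
top (0.12, 0.06, 0.17) [ 0.6304 -0.2563  0.17  ]
top (0, 0.06, 0.088) [ 0.5143 -0.2831  0.088 ]
top (0, -0.06, 0.088) [ 0.5449 -0.396   0.088 ]
side (0.12, -0.06, 0.098) [ 0.6567 -0.377   0.098 ]
side (0.12, 0.06, 0.17) [ 0.6251 -0.2643  0.17  ]
side (0, 0.06, 0.088) [ 0.5101 -0.2922  0.088 ]
side (0, -0.06, 0.088) [ 0.541  -0.4072  0.088 ]
[ 0.52822257 -0.34300496] 13.899033826568331 [[ 0.2 -1.2]
 [-0.2  0.1]
 [ 0.9  0.3]
 [ 2.9  1.1]
 [-0.2 -1.3]
 [ 0.3 -1.9]
 [ 0.2 -2. ]
 [-0.7 -1.8]]
L side [ 0.451  -0.2756  0.085 ] [-0.0588  0.024 ] 0.06349099584919514 22.211547051817295
R side [ 0.4807 -0.3928  0.085 ] [-0.058   0.0231] 0.062465107390171914 21.67521018514512
L top [ 0.4494 -0.275   0.0925] [-0.0602  0.0249] 0.0651342722038952 22.52285428433771
R top [ 0.4784 -0.3908  0.0925] [-0.0598  0.0256] 0.06508676511526475 23.16372513868766
```

Run:
```python
from h import *
for n,uv,z in [("stand base",(288,322),.0),("centrif corner top(img 178,163)",(178,163),0),("bottle cap",(184,251),.128),("beaker",(213,189),.088),("dish",(324,252),.016),("tweez l",(348,246),.005),("tweez r",(413,238),.005),
  ("board TL",tz(163,140),.012),("board TR",tz(540,33),.012),("board BR",tz(652,393),.012),("board BL",tz(265,503),.012),("instr right edge",(150,295),.0),("cart cab",(390,350),0.1),("gauge",tz(627,335),.086),("tall left bench",(118,300),.1),("bottle bottom",(302,375),.1),("red",(263,318),.26),("blue",(301,306),.26),("yel",(325,340),.26)]:
    print(n,ray("top",uv,z).round(3))
for n,uv,z in [("stand base",(168,263),0),("centrif corner",(350,185),0),("gauge",(322,256),.086)]: print("side",n,ray("side",uv,z).round(3))
m=[.5282,-.343,np.radians(13.9)]
for z in (.01,.014):
  for p in [(-.1,.13),(.1,.1)]: pass
```

```text
stand base [ 0.266 -0.301  0.   ]
centrif corner top(img 178,163) [ 0.586 -0.087  0.   ]
bottle cap [ 0.401 -0.125  0.128]
beaker [ 0.514 -0.17   0.088]
dish [ 0.398 -0.374  0.016]
tweez l [ 0.409 -0.423  0.005]
tweez r [ 0.422 -0.551  0.005]
board TL [ 0.656 -0.183  0.012]
board TR [ 0.725 -0.44   0.012]
board BR [ 0.476 -0.502  0.012]
board BL [ 0.41  -0.247  0.012]
instr right edge [ 0.325 -0.034  0.   ]
cart cab [ 0.225 -0.472  0.1  ]
gauge [ 0.502 -0.471  0.086]
tall left bench [ 0.321 -0.006  0.1  ]
bottle bottom [ 0.188 -0.32   0.1  ]
red [ 0.298 -0.262  0.26 ]
blue [ 0.313 -0.315  0.26 ]
yel [ 0.266 -0.347  0.26 ]
side stand base [ 0.274 -0.293  0.   ]
side centrif corner [ 0.748 -0.165  0.   ]
side gauge [ 0.494 -0.501  0.086]
```

Run:
```python
from h import *
for uv in [(135,80),(213,82),(70,25),(200,95),(165,100),(270,80),(60,190),(345,60)]:
    print(uv,[ray("side",uv,z).round(2)[:2] for z in (0,.2,.3)])
print(proj("side",(.22,.61,.22)),proj("side",(.4,.4,.0)),proj("side",(.5,.1,.34)))
import cv2
a=cv2.imread("pics/side0.png")[0:230,0:330]
cv2.imwrite("pics/side0w.png",cv2.resize(a,None,fx=2.4,fy=2.4,interpolation=cv2.INTER_CUBIC))
```

```text
(135, 80) [array([0.42, 1.04]), array([0.34, 0.28]), array([ 0.29, -0.1 ])]
(213, 82) [array([0.71, 0.86]), array([0.52, 0.16]), array([ 0.42, -0.18])]
(70, 25) [array([0.25, 2.6 ]), array([0.22, 1.28]), array([0.21, 0.63])]
(200, 95) [array([0.61, 0.71]), array([0.46, 0.07]), array([ 0.38, -0.25])]
(165, 100) [array([0.48, 0.71]), array([0.37, 0.07]), array([ 0.32, -0.25])]
(270, 80) [array([0.92, 0.77]), array([0.66, 0.11]), array([ 0.52, -0.22])]
(60, 190) [array([0.1 , 0.12]), array([ 0.13, -0.31]), array([ 0.14, -0.52])]
(345, 60) [array([1.35, 0.91]), array([0.93, 0.2 ]), array([ 0.72, -0.15])]
[79.10585078 52.54333577] [160.40116769 131.69285967] [207.83010954  30.76434458]
```

View pics/side0w.png

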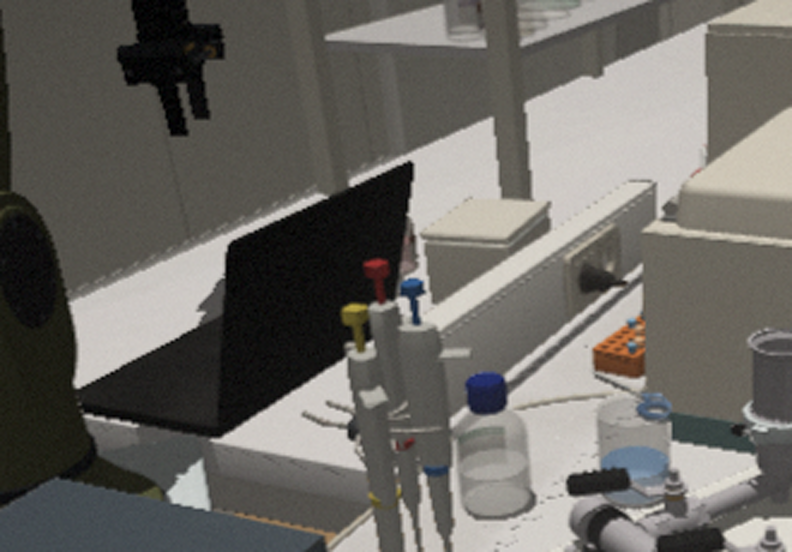

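```bash
python3 -m pendant '[0,0,1,0,0,-1,0, 0,0,1,0,0,-1,0, 0,0,1,0,0,-1,0, 0,0,1,0,0,-1,0, 0,0,1,0,0,-1,0, 0.9,-0.9,0,0,0,-1,0, 0.9,-0.9,0,0,0,-1,0, 0.9,-0.9,0,0,0,-1,0, 0.9,-0.9,0,0,0,-1,0, 0.9,-0.9,0,0,0,-1,0]'; python3 -c "
from cell import env;print(env.get_obs()['qpos'])"
```

```text
time_s: 1.35
tool_pos: [0.4018, 0.4299, 0.4221]
tool_rot: [-90.0, -0.0, -120.2]
force: [-0.1, 0.3, 1.0]
grip_width: 0.0017
[-62.25451443   9.93120036  15.42933413  71.43462873  -2.66225014
  99.01750741 -77.65444308]
```

```bash
python3 -m pendant '[0.45,-1,0,0,0,-1,0, 0.45,-1,0,0,0,-1,0, 0.45,-1,0,0,0,-1,0, 0.45,-1,0,0,0,-1,0, 0.45,-1,0,0,0,-0.5,0, 0.45,-1,0,0,0,0,0, 0.45,-1,0,0,0,0,0, 0.4,-1,0,0,0,0,0, 0,-1,0,0,0,0,0, 0,-1,0,0,0,0,0]'; python3 -c "
from cell import env;print(env.get_obs()['qpos'])"
```

```text
time_s: 2.6
tool_pos: [0.5428, 0.0299, 0.422]
tool_rot: [-90.0, -0.1, -164.9]
force: [-0.2, 0.1, 0.1]
grip_width: 0.0008
[-39.61231605   4.11804929  36.47107105  78.36628693  -2.45006813
  98.36804689 -78.44820115]
```

```bash
python3 -m pendant '[-0.2,-1,0,0,0,0,0, -0.3,-1,0,0,0,0,0, -0.4,-1,0,0,0,0,0, -0.4,-1,0,0,0,0,0, -0.4,-1,0,0,0,0,0, -0.4,-1,0,0,0,0,0, -0.5,-0.8,-0.5,0,0,0,0, 0,0,-1,0,0,0,0, 0,0,-1,0,0,0,0, 0,0,0,0,0,0,0]'
python3 - <<'E'
from cell import env
import cv2
print(env.get_obs()['qpos'])
for n in("side","top"):
    c=env.read_camera(n); cv2.imwrite(f"pics/{n}1.png",c["image"][:,:,::-1])
E
```

```text
time_s: 3.85
tool_pos: [0.4371, -0.2398, 0.3201]
tool_rot: [-90.2, -0.3, -164.9]
force: [0.3, 0.2, 1.0]
grip_width: 0.0003
[-26.42779113  -4.92858852  49.51850339  96.12573706   3.77656363
  87.40797399 -52.07065221]
```

View pics/side1.png

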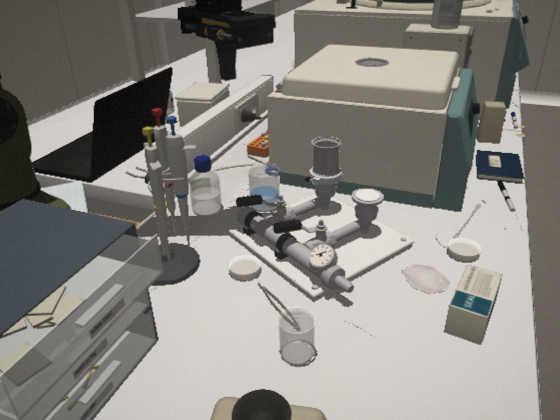

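View pics/top1.png

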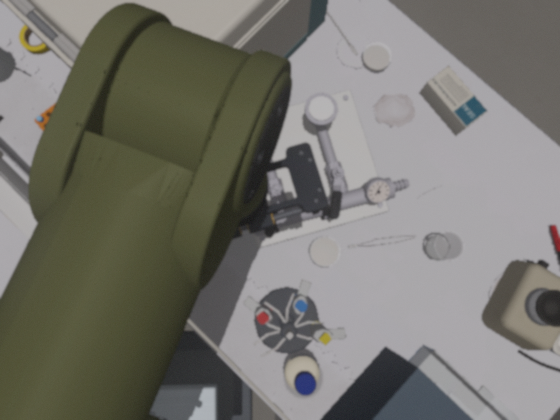

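Run:
```python
from h import *
print(proj("side",(.4371,-.2398,.3201)))
import cv2
a=cv2.imread("pics/side1.png")[0:130,150:310]
cv2.imwrite("pics/s1z.png",cv2.resize(a,None,fx=4,fy=4,interpolation=cv2.INTER_CUBIC))
```

```text
[228.10881001  78.01706979]
```

View pics/s1z.png

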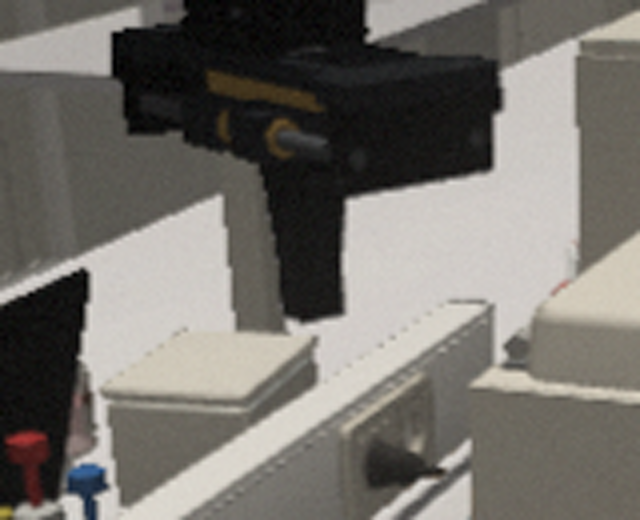

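```bash
python3 -m pendant '[0,0.1,-1,0,0,0,0, 0,0,-1,0,0,0,0, 0,0,-1,0,0,0,0, 0,0,-1,0,0,0,0, 0,0,-0.8,0,0,0,0, 0,0,-0.4,0,0,0,0, 0,0,0,0,0,0,0]'
python3 - <<'E'
from cell import env
import cv2
print(env.get_obs()['qpos'],env.get_obs()['tool_pos'])
c=env.read_camera("side"); cv2.imwrite("pics/side2.png",c["image"][:,:,::-1]); cv2.imwrite("pics/s2z.png",cv2.resize(c["image"][60:300,140:400,::-1],None,fx=3,fy=2.5,interpolation=cv2.INTER_CUBIC))
c=env.read_camera("top"); cv2.imwrite("pics/t2.png",c["image"][:,:,::-1])
E
```

```text
time_s: 4.82
tool_pos: [0.4395, -0.2369, 0.1151]
tool_rot: [-90.0, -0.0, -164.9]
force: [-0.7, 0.9, -0.5]
grip_width: 0.0006
[-24.0997595    5.93367464  52.38597497 113.33973296  -5.20816466
  63.12145482 -44.35888753] [ 0.43948507 -0.23688615  0.11505634]
```

View pics/s2z.png

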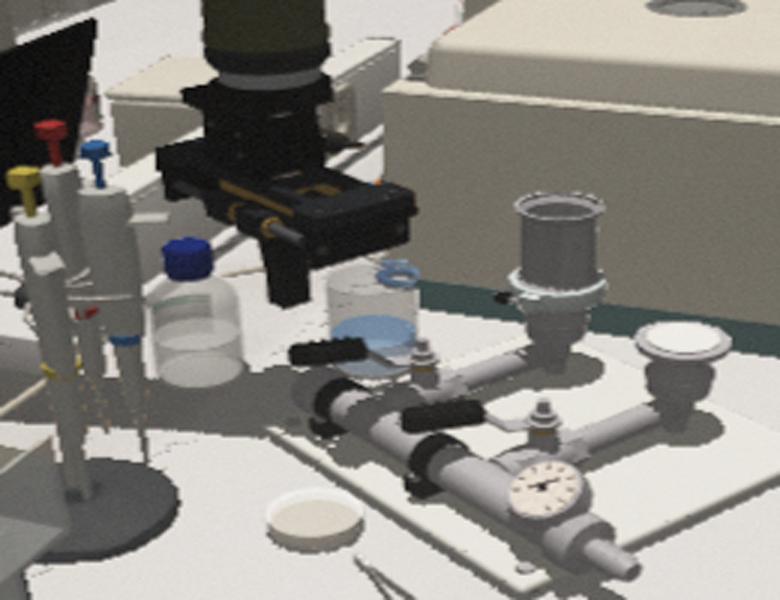

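View pics/t2.png

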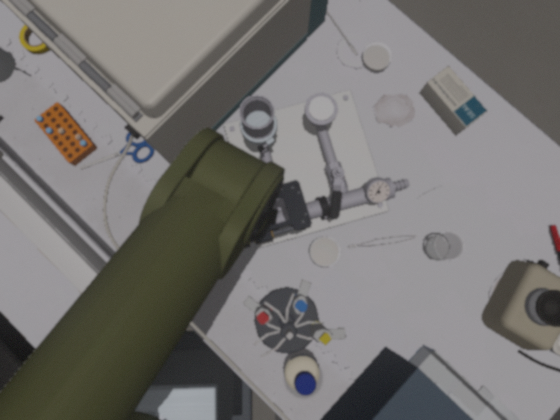

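```bash
python3 -m pendant '[0,0,-0.9,0,0,0,0, 0,0,0,0,0,0,0]'; python3 -m pendant '[0.06,-0.24,0,0,0,0,0, 0.06,-0.24,0,0,0,0,0, 0.03,-0.12,0,0,0,0,0]';  python3 -m pendant '[0.03,-0.12,0,0,0,0,0]';python3 -m pendant '[0.03,-0.12,0,0,0,0,0]'
```

```text
time_s: 5.18
tool_pos: [0.4381, -0.2363, 0.0782]
tool_rot: [-90.1, -0.1, -164.9]
force: [-0.6, 0.2, 0.1]
grip_width: 0.0002
time_s: 5.55
tool_pos: [0.4452, -0.2613, 0.0792]
tool_rot: [-90.0, 0.0, -164.9]
force: [-1.5, 2.3, -0.5]
grip_width: 0.0003
time_s: 5.68
tool_pos: [0.4461, -0.2656, 0.0787]
tool_rot: [-90.0, -0.0, -164.9]
force: [-1.1, 2.8, 0.1]
grip_width: 0.0005
time_s: 5.8
tool_pos: [0.447, -0.2703, 0.0784]
tool_rot: [-90.0, -0.0, -164.9]
force: [-1.2, 2.0, -0.3]
grip_width: 0.0004
```

```bash
for i in 1; do python3 -m pendant '[0.02,-0.08,0,0,0,0,0]'; python3 -m pendant '[0.02,-0.08,0,0,0,0,0]'; python3 -m pendant '[0.02,-0.08,0,0,0,0,0]'; done | grep -E "pos|force"
```

```text
tool_pos: [0.4478, -0.2737, 0.0784]
force: [-2.9, 1.9, 0.4]
tool_pos: [0.4487, -0.2768, 0.0784]
force: [-2.9, 1.9, -0.4]
tool_pos: [0.4495, -0.28, 0.0784]
force: [-2.0, 2.6, 0.4]
```

Run:
```python
from cell import env
import cv2
c=env.read_camera("side"); cv2.imwrite("pics/s3z.png",cv2.resize(c["image"][140:290,200:370,::-1],None,fx=4,fy=4,interpolation=cv2.INTER_CUBIC))
```

```text
(no output)
```

View pics/s3z.png

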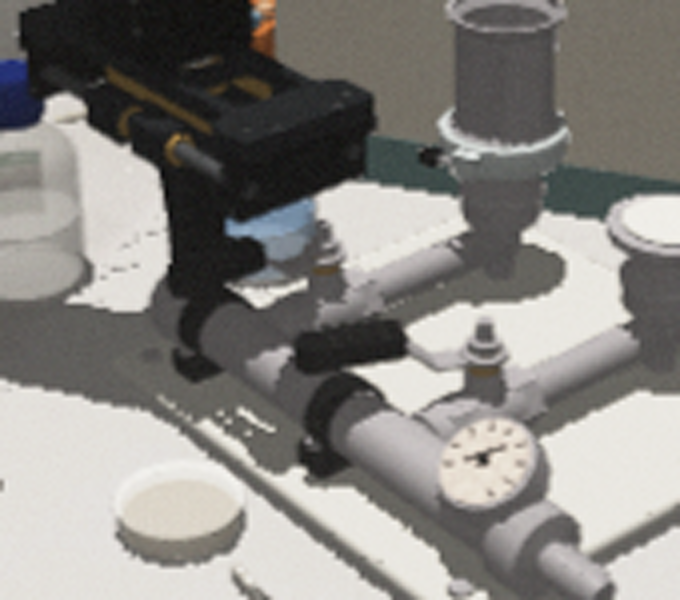

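```bash
(python3 -m pendant '[0.02,-0.08,0,0,0,0,0]'; python3 -m pendant '[0.01,-0.06,0,0,0,0,0]'; python3 -m pendant '[0.01,-0.05,0,0,0,0,0]') | grep -E "pos|force"
```

```text
tool_pos: [0.4504, -0.2831, 0.0785]
force: [-1.7, 1.4, 0.6]
tool_pos: [0.4504, -0.2832, 0.0784]
force: [-5.7, 10.5, 6.2]
tool_pos: [0.4504, -0.2833, 0.0783]
force: [-5.7, 13.6, 9.5]
```

```bash
python3 -m pendant '[-0.05,0.25,0,0,0,0,0, -0.12,0.5,0,0,0,0,0, -0.06,0.25,0,0,0,0,0, 0,0,1,0,0,0,0, 0,0,1,0,0,0,0, 0,0,0,0,0,0,0]'
python3 - <<'E'
from cell import env
import cv2
c=env.read_camera("side"); cv2.imwrite("pics/s4.png",c["image"][:,:,::-1]);cv2.imwrite("pics/s4z.png",cv2.resize(c["image"][140:290,200:370,::-1],None,fx=4,fy=4,interpolation=cv2.INTER_CUBIC))
E
```

```text
time_s: 7.35
tool_pos: [0.445, -0.2491, 0.1619]
tool_rot: [-89.8, 0.4, -164.9]
force: [-0.4, 0.0, -0.3]
grip_width: 0.0003
```

View pics/s4z.png

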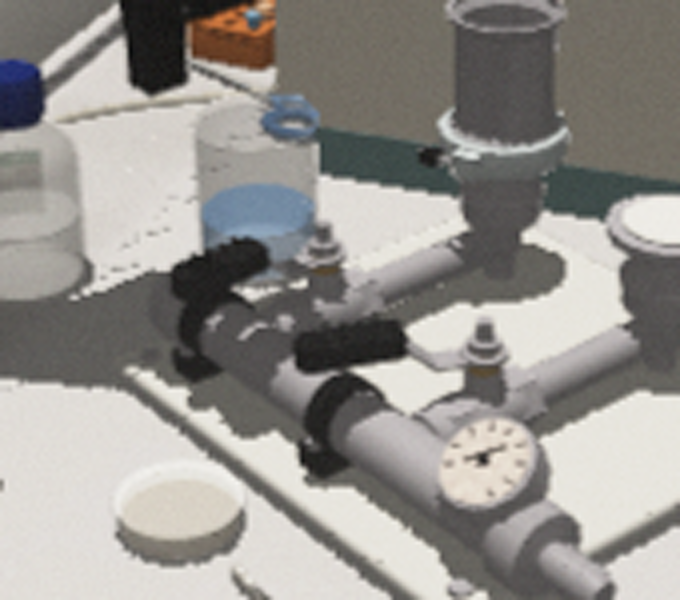

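Run:
```python
from h import *
q=lambda u,v:(200+u/4,140+v/4)
a=ray("side",q(181,277),.085);b=ray("side",q(262,254),.085);c=ray("side",q(220,269),.085)
print(a,b,c, np.degrees(np.arctan2(*(b-a)[1::-1])))
for sp in (q(323,229),q(486,325)): print("sp",ray("side",sp,.088))
print("R",ray("side",q(350,344),.085))
y=np.radians(14.5)
R=np.array([[np.cos(y),-np.sin(y)],[np.sin(y),np.cos(y)]])
# origin from finger contact in y: manifold y=84
print(R.T@np.array([.4504,-.2833]), R.T@c[:2])
```

```text
[ 0.43214169 -0.30374899  0.085     ] [ 0.47536227 -0.29990361  0.085     ] [ 0.45170684 -0.30466956  0.085     ] 5.084273851718859
sp [ 0.50997495 -0.29474828  0.088     ]
sp [ 0.54091487 -0.40849391  0.088     ]
R [ 0.48070449 -0.3925532   0.085     ]
[ 0.36512104 -0.38704738] [ 0.36103575 -0.40806347]
```

```bash
python3 -m pendant '[0,0,1,0,0,0,0, 0,0,1,0,0,0,0, 0,0,1,0,0,0,0, 0,0.8,1,0,0,0,0, 0,1,0,0,0,0,0, 0,1,0,0,0,0,0, 0,1,0,0,0,0,0, 0,1,0,0,0,0,0, 0,0,0,0,0,0,0]'
python3 - <<'E'
from cell import env
import cv2
c=env.read_camera("top"); cv2.imwrite("pics/t5.png",c["image"][:,:,::-1]);
a=cv2.convertScaleAbs(c["image"][80:280,170:430,::-1],alpha=1.4,beta=10)
cv2.imwrite("pics/t5z.png",cv2.resize(a,None,fx=3,fy=3,interpolation=cv2.INTER_CUBIC))
E
```

```text
time_s: 8.52
tool_pos: [0.442, -0.052, 0.317]
tool_rot: [-90.0, -0.1, -164.5]
force: [0.4, -0.0, -0.1]
grip_width: 0.0007
```

View pics/t5z.png

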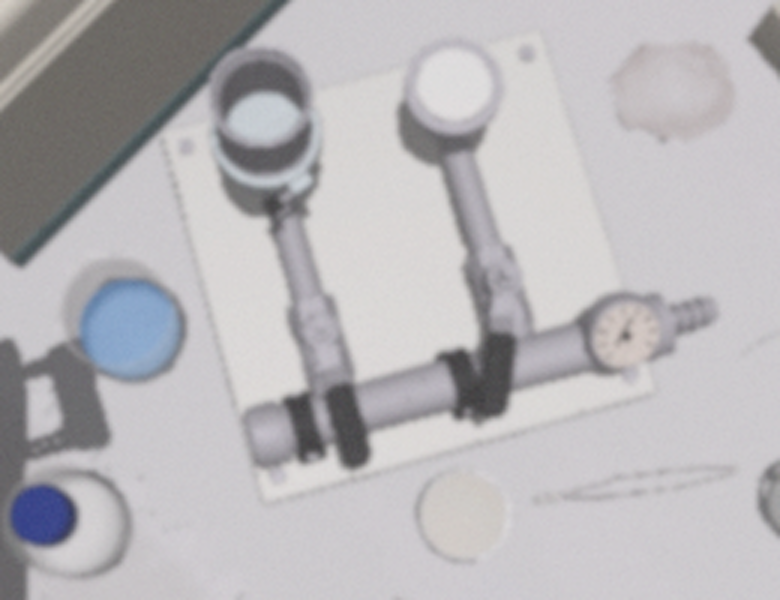

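Run:
```python
from h import *
import cv2
im=cv2.imread("pics/t5.png"); g=cv2.cvtColor(im,cv2.COLOR_BGR2GRAY)
x0,y0,x1,y1=278,205,296,240
roi=g[y0:y1,x0:x1]
print(roi[::2])
_,bw=cv2.threshold(roi,60,255,cv2.THRESH_BINARY_INV)
n,lab,st,ce=cv2.connectedComponentsWithStats(bw)
k=1+np.argmax(st[1:,4]); pts=np.argwhere(lab==k)[:,::-1]+[x0,y0]
print(st,ce)
r=cv2.minAreaRect(pts.astype(np.float32));print(r)
vx,vy,cx,cy=cv2.fitLine(pts.astype(np.float32),cv2.DIST_L2,0,.01,.01).ravel();print(vx,vy,cx,cy)
z=.09
A=ray("top",(cx-12*vx,cy-12*vy),z);B=ray("top",(cx+12*vx,cy+12*vy),z);C=ray("top",(cx,cy),z)
d=A-B if A[0]>B[0] else B-A
print(C,np.degrees(np.arctan2(d[1],d[0])))
```

```text
[[ 98 102 102 103 104 102 100 101  98 106 127 141 144 143 140 138 133 130]
 [ 96  95  94  92  90  85  79  79  83  94 111 119 120 115 109 105 104 104]
 [ 90  79  66  58  52  52  47  49  54  66  85  97 102 107 105 108 109 110]
 [ 73  56  47  49  45  48  49  46  48  58  81 101 108 113 115 115 118 118]
 [ 74  56  49  46  46  47  47  48  47  50  71  93 112 119 120 122 123 124]
 [ 91  64  51  47  46  46  47  48  46  50  60  83 107 121 122 123 123 121]
 [103  82  61  49  49  51  48  46  47  46  50  68  96 113 119 119 118 116]
 [114  96  71  51  49  49  50  47  49  47  47  56  70  93 105 110 108 106]
 [113  98  75  54  49  47  47  46  46  47  48  49  56  72  87  95  95  94]
 [106 103  90  74  56  46  50  49  46  49  48  46  50  57  76  92 106 115]
 [ 95  94  90  76  61  49  47  47  46  46  45  46  46  60  89 119 138 144]
 [ 79  88  88  81  64  54  46  45  47  46  49  47  49  59  86 121 140 147]
 [ 87 115 126 115  86  62  51  47  50  47  49  48  49  52  67 102 131 144]
 [ 95 124 137 129 106  80  58  49  48  52  50  52  52  51  68 102 130 145]
 [133 142 147 143 124  95  69  55  49  49  50  50  53  63  93 122 141 148]
 [147 148 148 148 138 122 103  88  76  68  74  85  98 116 130 142 145 146]
 [148 148 149 148 149 143 141 136 127 123 128 134 134 135 136 135 131 128]
 [147 147 148 147 144 141 139 135 129 122 125 128 127 125 125 130 132 133]]
[[  0   0  18  35 414]
 [  1   3  13  27 216]] [[ 9.03864734 17.4589372 ]
 [ 7.46759259 16.12037037]]
((285.79241943359375, 221.27357482910156), (26.235864639282227, 9.0657958984375), 74.05460357666016)
0.24981174 0.96829444 285.4676 221.12038
[ 0.45184945 -0.29978878  0.09      ] 12.792336446836492
```

```bash
python3 -m pendant '[0.1,-0.94,0,0,0,0,0, 0.1,-0.94,0,0,0,0,0, 0.1,-0.94,0,0,0,0,0, 0.1,-0.94,0,0,0,0,0, 0.1,-0.94,0,0,0,0,0, 0.1,-0.94,0,0,0,0,0, 0.1,-0.94,0,0,0,0,0, 0.1,-0.94,0,0,0,0,0, 0.1,-0.94,0,0,0,0,0, 0.1,-0.94,0,0,0,0,0]'; python3 -m pendant '[0,0,-1,0,0,0,0, 0,0,-1,0,0,0,0, 0,0,-1,0,0,0,0, 0,0,-0.5,0,0,0,0, 0,0,0,0,0,0,0]'
python3 - <<'E'
from cell import env
import cv2
print(env.get_obs()['qpos'],env.get_obs()['tool_pos'])
c=env.read_camera("side"); cv2.imwrite("pics/s6.png",cv2.resize(c["image"][:,:,::-1],None,fx=1.4,fy=1.4))
c=env.read_camera("top"); cv2.imwrite("pics/t6.png",c["image"][:,:,::-1])
E
```

```text
time_s: 9.82
tool_pos: [0.4812, -0.4342, 0.3178]
tool_rot: [-89.9, -0.1, -165.0]
force: [0.3, -0.1, 1.7]
grip_width: 0.0003
time_s: 10.45
tool_pos: [0.4811, -0.4316, 0.1774]
tool_rot: [-90.1, -0.1, -164.9]
force: [0.3, -0.4, 0.8]
grip_width: 0.0002
[ -1.97879002  27.65522814  56.25816463  88.68543046 -23.3051547
  76.36706749 -18.07940353] [ 0.48112981 -0.43164888  0.17744213]
```

View pics/s6.png

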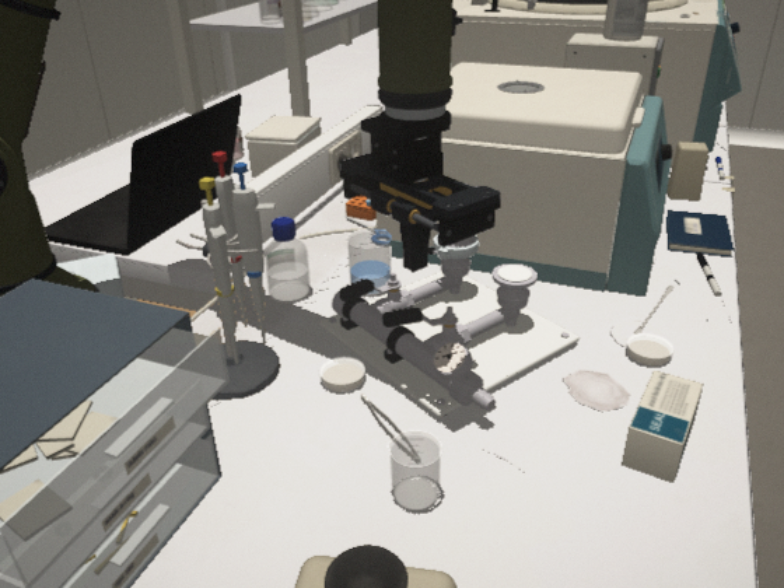

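View pics/t6.png

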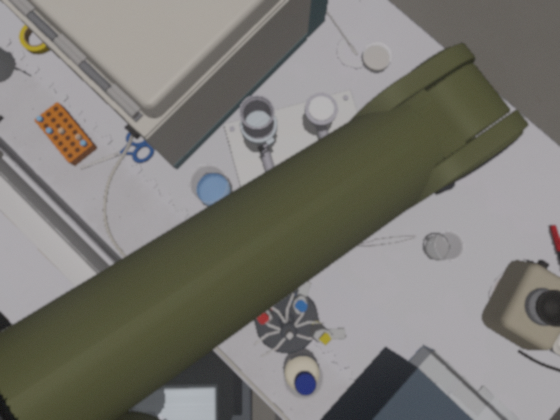

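```bash
python3 -m pendant '[0,0.1,-0.8,0,0,0,0, 0,0,-0.8,0,0,0,0, 0,0,0,0,0,0,0]'
python3 - <<'E'
from cell import env
import cv2
c=env.read_camera("side"); cv2.imwrite("pics/s7z.png",cv2.resize(c["image"][140:290,220:390,::-1],None,fx=4,fy=4,interpolation=cv2.INTER_CUBIC))
E
```

```text
time_s: 10.92
tool_pos: [0.4818, -0.4269, 0.1141]
tool_rot: [-90.1, -0.1, -164.9]
force: [0.0, -1.2, 0.4]
grip_width: 0.0005
```

View pics/s7z.png

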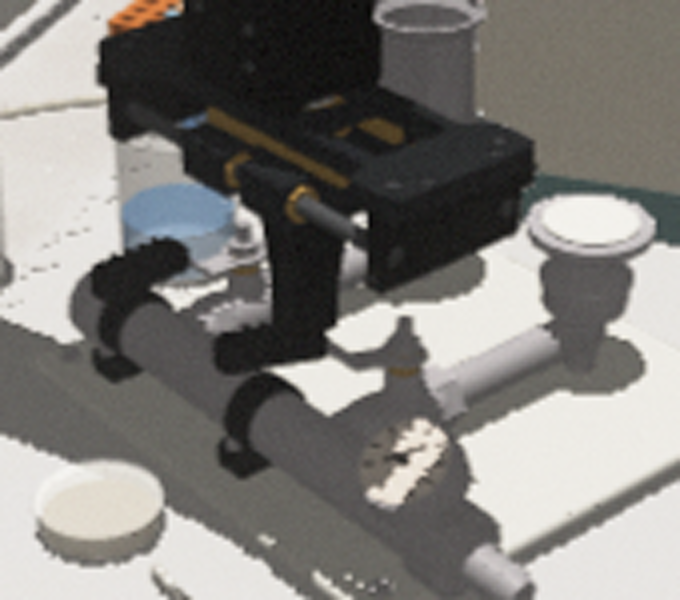

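```bash
python3 -m pendant '[0,0,-0.5,0,0,0,0, 0,0,-0.4,0,0,0,0, 0,0,0,0,0,0,0]'
python3 - <<'E'
from cell import env
import cv2
c=env.read_camera("side"); cv2.imwrite("pics/s8z.png",cv2.resize(c["image"][140:290,220:390,::-1],None,fx=4,fy=4,interpolation=cv2.INTER_CUBIC))
E
```

```text
time_s: 11.35
tool_pos: [0.4814, -0.4266, 0.0769]
tool_rot: [-90.1, -0.1, -164.9]
force: [-0.0, -0.5, 0.5]
grip_width: 0.0003
```

View pics/s8z.png

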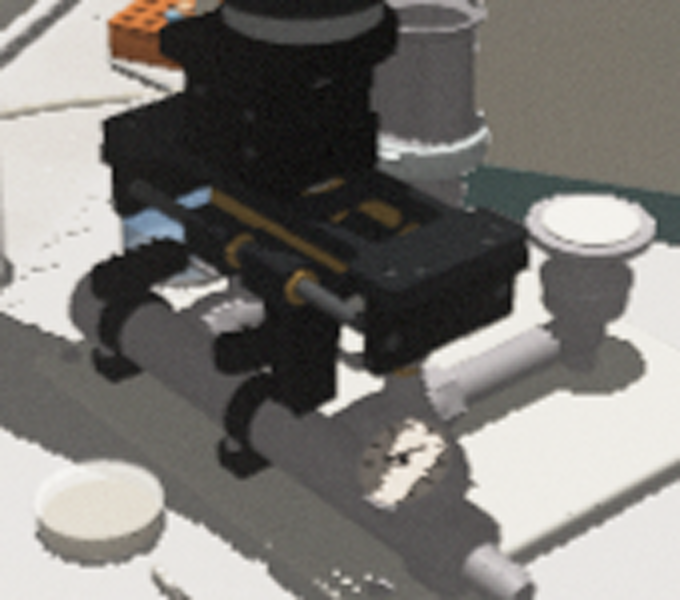

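```bash
(python3 -m pendant '[-0.08,0.18,0,0,0,0,0, -0.07,0.18,0,0,0,0,0]'; python3 -m pendant '[-0.03,0.19,0,0,0,0,0, -0.03,0.19,0,0,0,0,0]'; python3 -m pendant '[0.05,0.19,0,0,0,0,0, 0.05,0.19,0,0,0,0,0]') | grep -E "pos|force"
python3 - <<'E'
from cell import env
import cv2
c=env.read_camera("side"); cv2.imwrite("pics/s9z.png",cv2.resize(c["image"][140:290,220:390,::-1],None,fx=4,fy=4,interpolation=cv2.INTER_CUBIC))
E
```

```text
tool_pos: [0.4761, -0.4129, 0.0791]
force: [0.9, -2.8, -0.4]
tool_pos: [0.474, -0.3984, 0.0793]
force: [0.8, -4.1, -0.5]
tool_pos: [0.4778, -0.3825, 0.0788]
force: [0.1, -2.7, 0.2]
```

View pics/s9z.png

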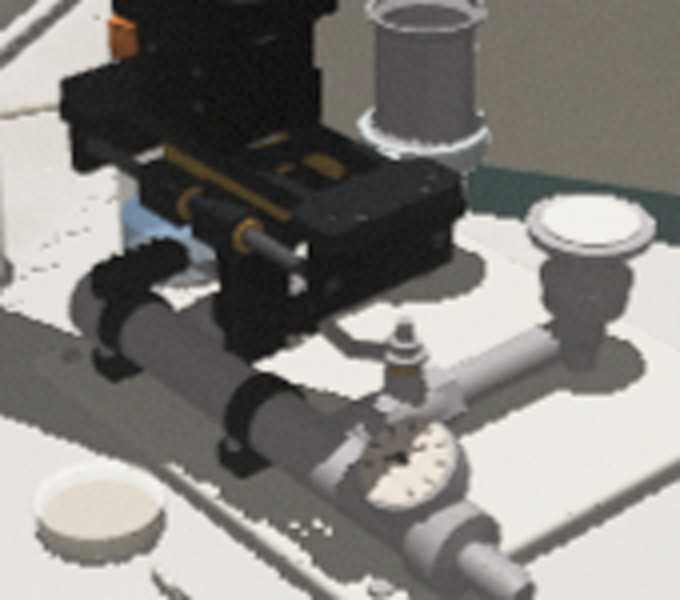

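```bash
(python3 -m pendant '[0.09,0.16,0,0,0,0,0, 0.1,0.15,0,0,0,0,0]'; python3 -m pendant '[0.12,0.14,0,0,0,0,0, 0.13,0.13,0,0,0,0,0]'; python3 -m pendant '[0.13,0.1,0,0,0,0,0, 0.13,0.1,0,0,0,0,0]') | grep -E "pos|force"
```

```text
tool_pos: [0.4853, -0.3701, 0.0785]
force: [-2.0, -2.7, 0.7]
tool_pos: [0.4953, -0.359, 0.0783]
force: [-0.9, -3.5, -0.2]
tool_pos: [0.5057, -0.351, 0.0783]
force: [-1.6, -2.8, -0.6]
```

```bash
(python3 -m pendant '[0.07,0.02,0,0,0,0,0]'; python3 -m pendant '[0.07,0.02,0,0,0,0,0]'; python3 -m pendant '[0.07,0.02,0,0,0,0,0]') | grep -E "pos|force"
```

```text
tool_pos: [0.5087, -0.3495, 0.0783]
force: [-2.7, -1.0, 0.9]
tool_pos: [0.5095, -0.3492, 0.0782]
force: [-9.1, 0.7, 5.5]
tool_pos: [0.5096, -0.3492, 0.0782]
force: [-14.6, 1.4, 8.8]
```

```bash
python3 -m pendant '[-0.2,-0.05,0,0,0,0,0, -0.4,-0.1,0,0,0,0,0, -0.3,-0.08,0,0,0,0,0, 0,0,1,0,0,0,0, 0,0,1,0,0,0,0, 0,0,1,0,0,0,0, 0,0,1,0,0,0,0, 0,0,1,0,0,0,0, 0,0,1,0,0,0,0, -0.1,1,0,0,0,0,0]'; python3 -m pendant '[-0.1,1,0,0,0,0,0, 0,1,0,0,0,0,0, 0,1,0,0,0,0,0, 0,1,0,0,0,0,0, 0,1,0,0,0,0,0, 0,1,0,0,0,0,0, 0,1,0,0,0,0,0, 0,0,0,0,0,0,0]'
python3 - <<'E'
from cell import env
import cv2
c=env.read_camera("top"); cv2.imwrite("pics/t10.png",c["image"][:,:,::-1]);
a=cv2.convertScaleAbs(c["image"][80:280,170:430,::-1],alpha=1.4,beta=10)
cv2.imwrite("pics/t10z.png",cv2.resize(a,None,fx=3,fy=3,interpolation=cv2.INTER_CUBIC))
c=env.read_camera("side"); cv2.imwrite("pics/s10z.png",cv2.resize(c["image"][120:300,190:430,::-1],None,fx=3.3,fy=3.3,interpolation=cv2.INTER_CUBIC))
print(env.get_obs()['force'])
E
```

```text
time_s: 14.58
tool_pos: [0.4731, -0.3229, 0.3218]
tool_rot: [-89.7, 0.2, -165.3]
force: [-0.9, 0.7, 0.5]
grip_width: 0.0001
time_s: 15.58
tool_pos: [0.4697, -0.0349, 0.3182]
tool_rot: [-90.1, -0.0, -164.5]
force: [-1.0, -0.6, -0.1]
grip_width: 0.0004
[ 0.03097953 -0.10193004  0.71783858]
```

View pics/t10z.png

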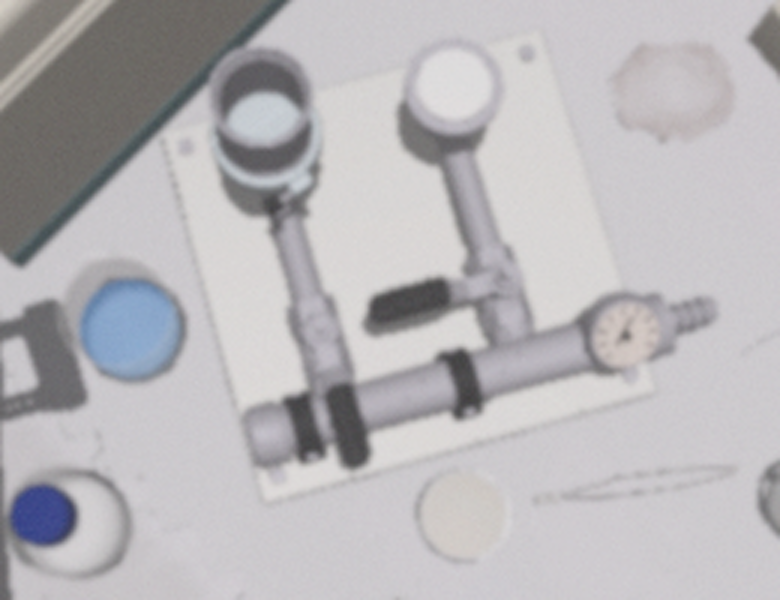

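View pics/s10z.png

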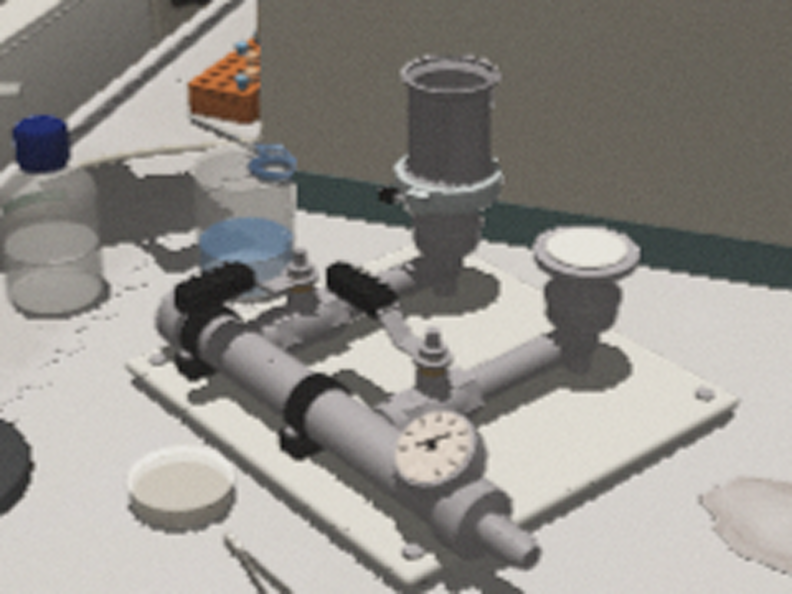

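Run:
```python
from h import *
import cv2
g=cv2.cvtColor(cv2.imread("pics/t10.png"),cv2.COLOR_BGR2GRAY)
for nm,(x0,y0,x1,y1),thr in [("L",(279,205,298,240),60),("R",(288,168,324,194),60),("L",(279,205,298,240),70),("R",(288,168,324,194),70)]:
    bw=(g[y0:y1,x0:x1]<thr).astype(np.uint8)
    n,lab,st,ce=cv2.connectedComponentsWithStats(bw); k=1+np.argmax(st[1:,4])
    pts=(np.argwhere(lab==k)[:,::-1]+[x0,y0]).astype(np.float32)
    W=np.array([ray("top",p,.09)[:2] for p in pts]); 
    w,v=np.linalg.eigh(np.cov(W.T)); d=v[:,1]
    print(nm,len(pts),W.mean(0).round(4),np.degrees(np.arctan2(d[1],d[0])), 2*np.sqrt(3*w))
```

```text
L 220 [ 0.4518 -0.2997] -167.2804090415385 [0.01537837 0.04539478]
R 227 [ 0.5254 -0.3393] 105.57725381476503 [0.016332  0.0459986]
L 246 [ 0.4521 -0.2997] -167.51662329891906 [0.01662638 0.04696755]
R 267 [ 0.5248 -0.3393] 105.9067701232111 [0.01820222 0.04857696]
```

Run:
```python
import cv2
a=cv2.imread("pics/t10.png")[155:240,255:355]
a=cv2.convertScaleAbs(a,alpha=1.6,beta=-10)
cv2.imwrite("pics/t10zz.png",cv2.resize(a,None,fx=7,fy=7,interpolation=cv2.INTER_CUBIC))
```

```text
(no output)
```

View pics/t10zz.png

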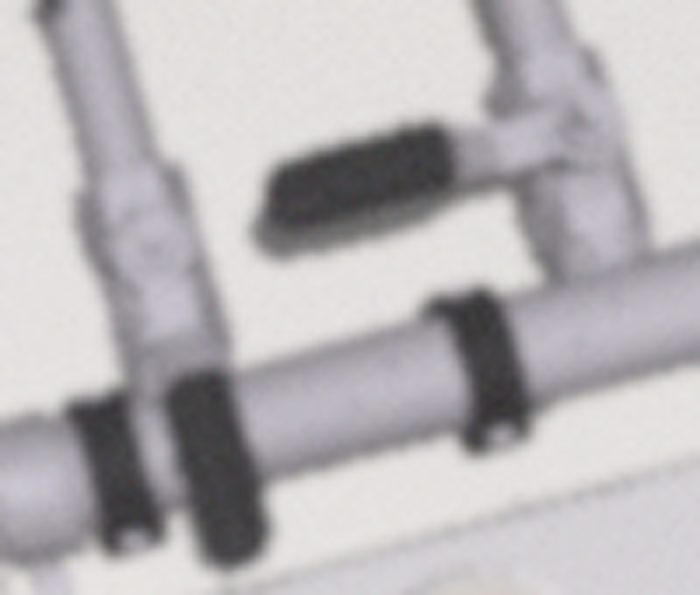

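Run:
```python
import cv2,numpy as np
a=cv2.imread("pics/top0.png").astype(int);b=cv2.imread("pics/t10.png").astype(int)
for n,(x,y,r) in dict(funnel=(258,120,18),bare=(321,110,16),bottle=(195,253,16),beaker=(213,189,16),dish=(324,252,14),tweez=(385,242,25)).items():
    print(n,np.abs(a-b)[y-r:y+r,x-r:x+r].mean().round(2))
from cell import env
o=env.get_obs();print(o["time_s"],o["tool_pos"],o["force"])
print(env.sign_off())
```

```text
funnel 6.85
bare 8.43
bottle 6.13
beaker 6.83
dish 8.65
tweez 8.75
15.675 [ 0.46987044 -0.03896228  0.31845601] [ 0.03097953 -0.10193004  0.71783858]
the job is handed in; nothing more can be done
None
```

Both valves are set and the job is handed in, at 15.7 s of the 48 s allowed. The funnel stands on the left place, so I set the left valve first and then the right.

- **Left valve (funnel):** I pushed the lever to fully open with the closed fingertips. It turned at about 2–4 N, then held still against its stop at about 14 N sideways (about 18 N with the upward part).
- **Right valve (no funnel):** I swept the lever round to fully shut. It turned at about 3–4 N, then held still against its stop at about 15 N (about 17 N with the upward part).

**Last checks**
- **Lever angles:** the top picture puts the left lever about 2° and the right about 1° short of their end positions, which is within my measuring error. The fingertip positions where the levers stopped agree with fully open and fully shut to about 3 mm. I relied on the solid stops.
- **Camera disagreement:** the side camera placed points up to about 10 mm from the top camera. It put the left lever about 5° short of open, which I took as measuring error.
- **Other objects:** the funnel, bare holder, bottle, beaker, dish and tweezers look to be in the same places as before. The image difference was a similar low level (6–9 grey levels) at all of them, which I took as noise and lighting.
- **Robot:** it ended clear of everything at about 0.32 m height, with wrist force near zero.

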